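# Stand the slumped bottle up in its bin

### The job

The additive bottle with the red cap has slumped against the wall of its deep bin. Tip it upright without lifting it out of the bin, and leave it standing on the bin's floor. Leave the blue-capped bottle leaning as it is.

Things in the scene. Friction and masses are not known exactly. Their poses are not given: they have to be found in the camera images.
- red_bottle: white bottle, red cap and label band, loose, 0.3 kg, 240 mm tall: body 52 mm wide up to 130 mm, shoulder to a 28 mm neck at 160 mm, cap 30 mm wide from 190 to 240 mm. Origin: centre of the flat underside; z axis runs towards the cap. Starts leaning 36 degrees in red_bin: foot at its +x wall, neck on the rim of its -x wall, cap clear beyond that rim.
- red_bin: grey steel deep bin, open on top, fixed: 140 mm (x) by 100 mm (y) outside, 147 mm high, walls and floor 5 mm (inside 130 x 90 x 142 mm deep). Origin: centre of underside, z up. Holds the red-capped bottle; its -x wall faces roughly towards the robot.
- blue_bottle: white bottle, blue cap and label band, loose, 0.3 kg, 240 mm tall: body 52 mm wide up to 130 mm, shoulder to a 28 mm neck at 160 mm, cap 30 mm wide from 190 to 240 mm. Origin: centre of the flat underside; z axis runs towards the cap. Leans in blue_bin in the same way; leave alone.
- blue_bin: grey steel deep bin, open on top, fixed: 140 mm (x) by 100 mm (y) outside, 147 mm high, walls and floor 5 mm (inside 130 x 90 x 142 mm deep). Origin: centre of underside, z up. Like red_bin; holds the blue-capped bottle. Which bin stands on the left varies.
Things that resemble listed ones, but are neither listed nor needed, are in the scene too. Leave any yellow look-alike of the red_bottle alone. Leave any yellow look-alike of the red_bin alone.

How it is judged:
At the end, for the whole second after the job is handed in: The red-capped bottle stands within 10 degrees of upright on the floor of red_bin (underside within 12 mm of the floor), at rest; the blue-capped bottle still leans in its bin, within 30 mm of where it was (angle between red_bottle's own z axis and vertical below 0.175 rad and z of red_bottle in the frame of red_bin between -0.01 and 0.017 m and horizontal distance between red_bottle and red_bin below 0.06 m and linear speed of red_bottle below 0.03 m/s and distance of blue_bottle from where it was at the start of the episode below 0.03 m and angle between blue_bottle's own z axis and vertical above 0.45 rad); the robot touches nothing.
It fails at once if the red-capped bottle is lifted out of its bin (its underside rises above the rim) (z of red_bottle in the frame of red_bin above 0.147 m).
It fails at once if the blue-capped bottle is disturbed (its foot moves more than 30 mm or it is tipped up) (distance of blue_bottle from where it was at the start of the episode above 0.03 m or angle between blue_bottle's own z axis and vertical below 0.45 rad).
It also fails if it takes over 32 s, if anything falls off the work surface, if the arm or the gripper's body presses on something with over 40 N, if the wrist force passes 120 N, or if a joint passes its speed limit or range.

### The arm

A 6-joint arm with a two-finger parallel gripper is mounted at the origin on the work surface. World frame = base frame: x ahead of the robot, y to its left, z up, the work surface at z = 0. Lengths are in m, angles in rad, forces in N, time in s.
With the tool pointing down it reaches from about 0.275 to 0.975 m from the base axis. Payload 8.4 kg.
Tool frame: the origin (TCP) lies at the very end of the fingers, on their centre line; the grasp point (between the pads) lies ctrl.grip_depth behind it (ctrl.grip_depth is the distance from the TCP to the grasp point, in m); z points along the fingers, y is the line along which they close (so a half turn about z gives the same grasp; the last joint's range is limited). The gripper opens to 92 mm and grips with 3 to 60 N. Pads are 20 mm wide; open, the fingers measure 128 mm over their backs; the gripper's body (75 mm by 189 mm) begins 69 mm behind the grasp point.
Start: joints at [1.121, 0.353, 1.633, -0, 1.155, -0.002], TCP at [0.271, 0.563, 0.215] pointing down, gripper open.
Joint ranges: [-2.63, 2.63], [-0.92, 2.1], [0.06, 2.66], [-1.3, 4.44], [0, 2.69], [-3.02, 3.02]. Speed limits (rad/s): [2.22, 2.22, 2.79, 3.14, 3.14, 3.14].

### API

Orientations are given as a 3x3 rotation matrix whose columns are the frame's x, y, z axes.
In Python, from bench import ctrl gives the robot as it stands.
- The arm moves only by the shell command python3 -m creep 'ROWS' [FORCE]. ROWS is JSON, a list of rows, each a list of 3 entries, a list of its own where there are three numbers: the finger opening in m, from 0 to 0.0919, then the shift along the tool's x, y, z in m, then the turn, a rotation vector about the tool's x, y, z in rad. A call has 1 to 5 rows; each row shifts and turns the commanded pose from where the row before left it, along the tool's axes as they then stand; what a row does not reach is not made up. A row lasts 1/8 s, in which the tool goes at most 62.5 mm and 10.7 degrees, less where a joint would pass 70% of its speed; a pose out of reach is approached as far as the arm can. A call is refused whole if a number of a shift passes 0.0625 or a number of a turn 0.188, either way. A call with a gripper value outside its range is refused whole. The fingers move at their own pace and stop on an object; FORCE is the grip in N (left out, the last holds). Time passes only in rows, so rows that do not move let the fingers close. It gives the time, the measured TCP pose, the force, the opening and the grip force at its end, in the units of the state.
- ctrl.read_state(): the state, without advancing time (a new reading comes with each control period).
- ctrl.snapshot(name): name is "side" or "top"; returns a dict with "color" (400x640x3 uint8, red, green, blue), "fx", "fy", "cx", "cy" (pixels), "rvec" (rotation vector, rad) and "tvec" (3), from world to camera coordinates, as OpenCV has them. Camera axes: x right, y down, z forward; pixel columns grow to the right and rows downward; lengths in m; the calibration is good to about 2 mm. A picture is of the moment at which its call begins. There is no depth.
- ctrl.job_done(): hands the job in; it is judged then, once.
The state is a dict: "time": time; "joint_pos": joint angles; "qvel": joint speeds; "tau": joint torques, N m; "tool_pos": TCP position; "tcp_rot": TCP orientation; "force": force on the tool from outside, world axes, zero at the start; "torque": the same for the moment, N m; "gripper_width": opening from 0.0 (shut) to 1.0 (fully open); "gripper_force": force on a finger pad.
Only numpy, scipy, OpenCV 4.12 (cv2) and the standard library are available. Lean on these libraries where they do the work, as an engineer would, in place of code of your own. Each camera call takes 0.05 s, during which the arm holds its last target. There are 200 camera calls.

## Working session

There is one attempt and no reset: what is moved stays moved. The work goes in short steps, Python scripts to look and compute and a shell command to move; the robot and the scene stay as the last step left them, time stands still between calls to the robot, and variables do not carry over. Pictures are saved under pics/ and viewed, at most 10 in all, crops included, and the job is handed in when it is done.

```bash
mkdir -p pics
cat > h.py <<'E'
import numpy as np, cv2
from bench import ctrl
def snap(n,f):
    s=ctrl.snapshot(n); cv2.imwrite('pics/'+f,s['color'][:,:,::-1]); 
    import pickle; pickle.dump({k:v for k,v in s.items()},open(n+'.pkl','wb')); return s
def ray(s,u,v):
    R=cv2.Rodrigues(np.array(s['rvec'],float))[0]; t=np.array(s['tvec'],float).ravel()
    d=R.T@np.array([(u-s['cx'])/s['fx'],(v-s['cy'])/s['fy'],1]); return -R.T@t,d
def atz(s,u,v,z):
    c,d=ray(s,u,v); return c+d*(z-c[2])/d[2]
def proj(s,P):
    K=np.array([[s['fx'],0,s['cx']],[0,s['fy'],s['cy']],[0,0,1.]])
    return cv2.projectPoints(np.array(P,float).reshape(-1,3),np.array(s['rvec'],float),np.array(s['tvec'],float),K,None)[0].reshape(-1,2)
def tri(s1,p1,s2,p2):
    c1,d1=ray(s1,*p1);c2,d2=ray(s2,*p2)
    a=np.linalg.lstsq(np.c_[d1,-d2],c2-c1,rcond=None)[0]
    return (c1+d1*a[0]+c2+d2*a[1])/2, np.linalg.norm(c1+d1*a[0]-c2-d2*a[1])
E
python3 - <<'E'
from h import *
for n in ('top','side'):
    s=snap(n,n+'1.png'); print(n,ray(s,s['cx'],s['cy']),s['fx'])
print(ctrl.grip_depth, ctrl.read_state())
E
```

```text
top (array([0.43599046, 0.00570104, 0.84542402]), array([ 0.19608782,  0.02400537, -0.98029246])) 418.17257830027273
side (array([1.01122156, 0.41763671, 0.71109753]), array([-0.5101507 , -0.43241275, -0.74348199])) 380.91130912189806
0.0187 {'time': 0.1, 'joint_pos': array([ 1.12057943e+00,  3.53587528e-01,  1.63403458e+00,  6.15068647e-06,
        1.15519785e+00, -2.43029142e-03]), 'qvel': array([ 1.81218804e-03, -2.47409587e-03, -2.35859811e-03,  1.00650458e-03,
       -4.75979038e-04, -7.27286524e-05]), 'tau': array([-1.05920888e-03, -5.94898081e+01, -3.34932482e+01,  6.98145479e-02,
        1.83489203e-02, -1.94330568e-05]), 'tool_pos': array([0.27043408, 0.56298285, 0.21394415]), 'tcp_rot': array([[-9.01406567e-01,  4.32973337e-01, -5.39139918e-04],
       [ 4.32973672e-01,  9.01405893e-01, -1.10255557e-03],
       [ 8.60673723e-06, -1.22728422e-03, -9.99999247e-01]]), 'force': array([ 0.51939986, -0.26793476, -0.31748302]), 'torque': array([ 0.0212887 ,  0.01172282, -0.07158571]), 'gripper_force': 0.0, 'gripper_width': 0.997955426268749}
```

View pics/top1.png

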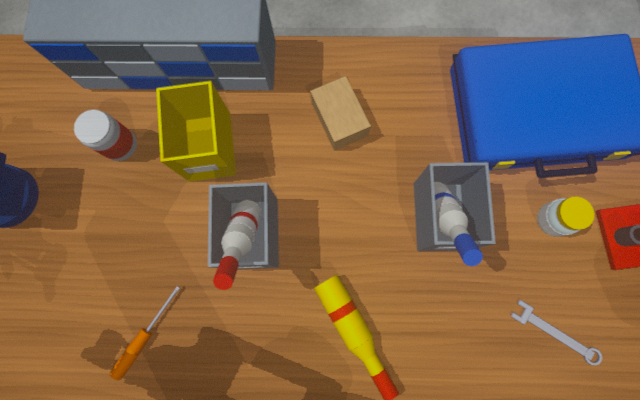

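View pics/side1.png

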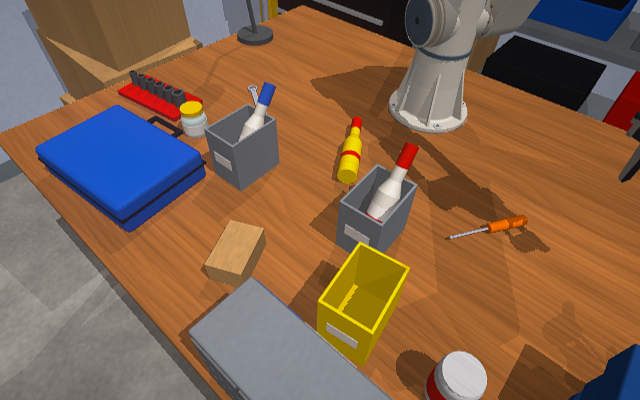

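Could be mistaken for it (top view pixels): the yellow look-alike bottle with a red cap, lying at (350,330); the blue-capped bottle at (455,225); the white jar with a red band at (105,135); and the empty yellow bin at (195,130). I choose the white bottle with the red cap at (225,272), in the grey bin at (240,225), which is at (407,156) in the side view. I'll check that with a close crop.

Run:
```python
import cv2,numpy as np
a=cv2.imread('pics/top1.png')[170:300,190:290]; b=cv2.imread('pics/side1.png')[135:265,325:425]
cv2.imwrite('pics/crop1.png',np.hstack([cv2.resize(x,None,fx=4,fy=4,interpolation=cv2.INTER_CUBIC) for x in(a,b)]))
```

```text
(no output)
```

View pics/crop1.png

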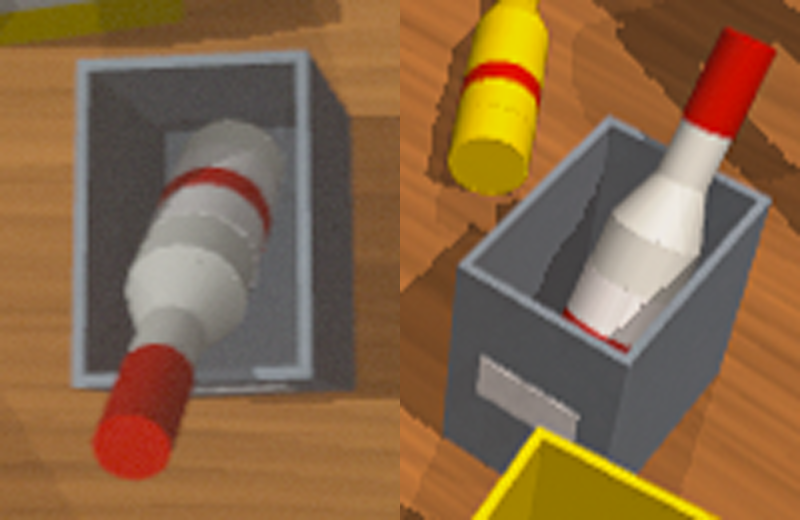

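The crop shows a white body and a red cap and band in the grey bin, so the choice holds. In crop pixels the rim corners (top) are (78,58), (310,52), (312,380) and (73,388). The cap end centre is (131,443) in the top view and (750,42) in the side view.

Run:
```python
from h import *
import pickle
t=pickle.load(open('top.pkl','rb'));s=pickle.load(open('side.pkl','rb'))
T=lambda x,y:(190+x/4-.4,170+y/4-.4); S=lambda x,y:(325+(x-400)/4-.4,135+y/4-.4)
C=np.array([atz(t,*T(*p),.147) for p in((78,58),(310,52),(312,380),(73,388))]);print(C.round(4))
print('sizes',[np.linalg.norm(C[i]-C[(i+1)%4]).round(4) for i in range(4)],C.mean(0))
CS=np.array([atz(s,*S(*p),.147) for p in((612,118),(768,200),(628,360),(460,265))]);print(CS.round(4),CS.mean(0))
e=tri(t,T(131,443),s,S(750,42));n=tri(t,T(165,348),s,S(708,130));print(e,n)
a=e[0]-n[0];print(np.linalg.norm(a),np.degrees(np.arccos(a[2]/np.linalg.norm(a))),np.degrees(np.arctan2(a[1],a[0])))
B=np.array([atz(t,*p,.147) for p in((427,165),(489,164),(494,245),(416,250))]);print('blue',B.round(3))
```

```text
[[0.5996 0.2199 0.147 ]
 [0.6036 0.1196 0.147 ]
 [0.4641 0.1125 0.147 ]
 [0.459  0.2119 0.147 ]]
sizes [np.float64(0.1004), np.float64(0.1398), np.float64(0.0994), np.float64(0.1408)] [0.53157279 0.16599787 0.147     ]
[[0.4666 0.1186 0.147 ]
 [0.4623 0.2145 0.147 ]
 [0.5971 0.2215 0.147 ]
 [0.6045 0.1254 0.147 ]] [0.53262772 0.16999384 0.147     ]
(array([0.43631326, 0.17059642, 0.21153414]), np.float64(0.0024886382398974314)) (array([0.47188457, 0.17180317, 0.17593179]), np.float64(0.009847796662498026))
0.050341846372171505 44.99148573523954 -178.0569984183747
blue [[ 0.639 -0.155  0.147]
 [ 0.642 -0.261  0.147]
 [ 0.503 -0.261  0.147]
 [ 0.492 -0.133  0.147]]
```

```bash
cat >> h.py <<'E'
c0=np.array([.532,.168,0]); yw=np.radians(3.1)
Rb=cv2.Rodrigues(np.array([0,0,yw]))[0]
from scipy.spatial.transform import Rotation as Ro
def tgt(bx,bz,tilt,t,by=0):  # tool pose with TCP at distance t up the axis of a bottle of given base & tilt (bin frame)
    th=np.radians(tilt); a=np.array([-np.sin(th),0,np.cos(th)])
    z=-a;y=np.array([0,1,0]);x=np.cross(y,z)
    return c0+Rb@(np.array([bx,by,bz])+t*a), Rb@np.c_[x,y,z]
def rel(p,R,p0,R0): return (R0.T@(p-p0)).round(4), Ro.from_matrix(R0.T@R).as_rotvec().round(4)
E
python3 - <<'E'
from h import *
import pickle
t=pickle.load(open('top.pkl','rb'))
a=np.array([-.588,0,.809]);n=Rb@np.array([.809,0,.588]);o=c0+Rb@np.array([.044,0,.0203])
for p in((131,443),(168,330),(187,298),(222,160)):
    c,d=ray(t,190+p[0]/4-.4,170+p[1]/4-.4); P=c+d*(n@(o-c))/(n@d); print((Rb.T@(P-c0)).round(4))
s=ctrl.read_state();p0,R0=s['tool_pos'],s['tcp_rot']
p,R=tgt(.044,.0203,36,.321,.004); print(p,rel(p,R,p0,R0)); print(R)
E
```

```text
[-0.0948  0.0067  0.2113]
[-0.048   0.0084  0.1469]
[-0.0329  0.0052  0.1261]
[0.0471 0.0126 0.016 ]
[0.38731633 0.16417007 0.27999446] (array([-0.278 , -0.309 , -0.0657]), array([-0.1588, -0.6152, -0.4848]))
[[-0.80783314 -0.05407881  0.58692513]
 [-0.04375068  0.99853667  0.03178673]
 [-0.58778525  0.         -0.80901699]]
```

```bash
python3 -m creep '[[0.0919,[-0.0346,-0.0383,-0.0083],[0,0,0]],[0.0919,[-0.0346,-0.0383,-0.0083],[0,0,0]],[0.0919,[-0.0346,-0.0383,-0.0083],[0,0,0]],[0.0919,[-0.0346,-0.0383,-0.0083],[0,0,0]]]' 25
python3 -m creep '[[0.0919,[-0.0346,-0.0383,-0.0083],[0,0,0]],[0.0919,[-0.0346,-0.0383,-0.0083],[0,0,0]],[0.0919,[-0.0346,-0.0383,-0.0083],[0,0,0]],[0.0919,[-0.0346,-0.0383,-0.0083],[0,0,0]]]'
python3 -m creep '[[0.0919,[0,0,0],[-0.0318,-0.123,-0.097]],[0.0919,[0,0,0],[-0.0318,-0.123,-0.097]],[0.0919,[0,0,0],[-0.0318,-0.123,-0.097]],[0.0919,[0,0,0],[-0.0318,-0.123,-0.097]],[0.0919,[0,0,0],[-0.0318,-0.123,-0.097]]]'
python3 -m creep '[[0.0919,[0,0,0],[0,0,0]]]'
cat > w.py <<'E'
import sys
from h import *
s=ctrl.read_state();print(s['time'],s['tool_pos'].round(4),s['joint_pos'].round(2),s['force'].round(1))
p,R=tgt(*map(float,sys.argv[1:]));print(p.round(4),rel(p,R,s['tool_pos'],s['tcp_rot']))
E
python3 w.py .044 .0203 36 .201 .007
```

```text
time: 0.6
tool_pos: [0.3291, 0.3637, 0.2478]
tcp_rot: [[-0.902, 0.433, -0.0], [0.433, 0.902, -0.0], [-0.0, -0.0, -1.0]]
force: [0.2, -0.8, -0.3]
gripper_width: 1.002
gripper_force: 0.0
time: 1.1
tool_pos: [0.3875, 0.1657, 0.2812]
tcp_rot: [[-0.902, 0.433, 0.0], [0.433, 0.902, 0.0], [-0.0, 0.0, -1.0]]
force: [0.9, -0.2, 0.0]
gripper_width: 0.998
gripper_force: 0.0
time: 1.72
tool_pos: [0.3872, 0.1676, 0.2812]
tcp_rot: [[-0.805, -0.058, 0.59], [-0.046, 0.998, 0.035], [-0.591, 0.001, -0.806]]
force: [0.4, -1.3, 0.1]
gripper_width: 0.996
gripper_force: 0.0
time: 1.85
tool_pos: [0.3855, 0.1666, 0.2795]
tcp_rot: [[-0.809, -0.056, 0.586], [-0.045, 0.998, 0.033], [-0.587, -0.0, -0.81]]
force: [-0.1, 0.8, 0.3]
gripper_width: 1.0
gripper_force: 0.0
1.85 [0.3855 0.1666 0.2795] [ 0.72 -0.34  2.34 -0.58  0.71 -0.54] [-0.1  0.8  0.3]
[0.4576 0.171  0.1829] (array([-0.0018,  0.0004,  0.1206]), array([ 0.001 , -0.0015,  0.0015]))
```

```bash
python3 -m creep '[[0.0919,[-0.0006,0,0.04],[0,0,0]],[0.0919,[-0.0006,0,0.04],[0,0,0]],[0.0919,[-0.0006,0,0.04],[0,0,0]],[0.0919,[0,0,0],[0,0,0]]]'
python3 w.py .044 .0203 36 .201 .007
python3 - <<'E'
from h import *
a=snap('top','t2.png')['color'][150:300,150:300];b=snap('side','s2.png')['color'][100:250,310:460]
cv2.imwrite('pics/crop2.png',cv2.resize(np.hstack([a,b]),(800,400),interpolation=cv2.INTER_CUBIC)[:,:,::-1])
E
```

```text
time: 2.35
tool_pos: [0.4604, 0.1701, 0.1827]
tcp_rot: [[-0.811, -0.05, 0.583], [-0.041, 0.999, 0.028], [-0.584, -0.002, -0.812]]
force: [0.3, 0.1, 1.4]
gripper_width: 0.997
gripper_force: 0.0
2.35 [0.4604 0.1701 0.1827] [ 0.56 -0.03  2.37 -0.91  0.37 -0.27] [0.3 0.1 1.4]
[0.4576 0.171  0.1829] (array([ 0.0021,  0.0011, -0.0017]), array([-0.0037, -0.0048, -0.0026]))
```

View pics/crop2.png

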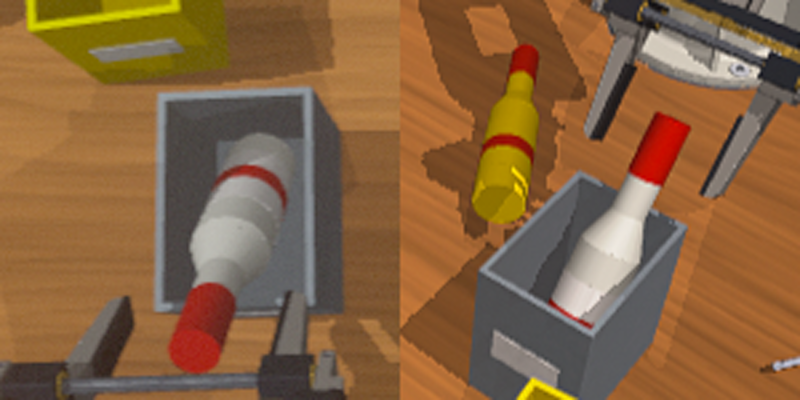

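The fingers straddle the cap: tips at about (120,300) and (293,295) in the top crop, with the cap at (208,310) between them. Closing.

```bash
python3 -m creep '[[0.02,[0.002,0.001,0],[0,0,0]],[0.02,[0,0,0],[0,0,0]],[0.02,[0,0,0],[0,0,0]],[0.02,[0,0,0],[0,0,0]],[0.02,[0,0,0],[0,0,0]]]' 35
python3 w.py .043 .035 34 .201 .007;python3 w.py .005 .035 0 .201 .007
```

```text
time: 3.08
tool_pos: [0.4577, 0.1724, 0.184]
tcp_rot: [[-0.807, -0.054, 0.587], [-0.043, 0.999, 0.033], [-0.588, 0.001, -0.809]]
force: [0.4, 0.4, 0.8]
gripper_width: 0.477
gripper_force: 0.0
3.075 [0.4577 0.1724 0.184 ] [ 0.57 -0.03  2.38 -0.92  0.37 -0.25] [0.4 0.4 0.8]
[0.4623 0.1712 0.2016] (array([-0.0141, -0.0013, -0.0116]), array([ 0.0013,  0.0356, -0.0005]))
3.075 [0.4577 0.1724 0.184 ] [ 0.57 -0.03  2.38 -0.92  0.37 -0.25] [0.4 0.4 0.8]
[0.5366 0.1753 0.236 ] (array([-0.0944, -0.0013,  0.0044]), array([ 1.50e-03,  6.29e-01, -1.00e-04]))
```

```bash
python3 -m creep '[[0.02,[0,0,0],[0,0,0]],[0.02,[0,0,0],[0,0,0]],[0.02,[0,0,0],[0,0,0]],[0.02,[0,0,0],[0,0,0]],[0.02,[0,0,0],[0,0,0]]]' 35
```

```text
time: 3.7
tool_pos: [0.4577, 0.1722, 0.1838]
tcp_rot: [[-0.808, -0.054, 0.587], [-0.043, 0.999, 0.033], [-0.588, 0.001, -0.809]]
force: [-0.4, -1.0, -0.2]
gripper_width: 0.32
gripper_force: 35.0
```

```bash
python3 -m creep '[[0.02,[-0.007,-0.001,-0.006],[0,0.018,0]],[0.02,[-0.007,0,-0.006],[0,0.018,0]]]'
python3 - <<'E'
from h import *
s=ctrl.read_state();p0,R0=s['tool_pos'],s['tcp_rot']
for i in range(1,9):
    f=i/8; p,R=tgt(.043-.038*f,.035,34*(1-f),.201,.007); print(*rel(p,R,p0,R0)); p0,R0=p,R
E
```

```text
time: 3.95
tool_pos: [0.4616, 0.1714, 0.2013]
tcp_rot: [[-0.829, -0.055, 0.556], [-0.045, 0.999, 0.031], [-0.557, 0.001, -0.831]]
force: [0.2, -1.1, -1.5]
gripper_width: 0.322
gripper_force: 35.0
[-0.0117 -0.0002 -0.002 ] [ 0.0012  0.0715 -0.0001]
[-0.0108  0.     -0.0018] [0.     0.0742 0.    ]
[-0.0106  0.     -0.0015] [ 0.      0.0742 -0.    ]
[-0.0105  0.     -0.0012] [-0.      0.0742 -0.    ]
[-0.0104 -0.     -0.0008] [-0.      0.0742  0.    ]
[-0.0103 -0.     -0.0005] [-0.      0.0742 -0.    ]
[-0.0102 -0.     -0.0001] [-0.      0.0742  0.    ]
[-0.0102 -0.      0.0002] [0.     0.0742 0.    ]
```

```bash
python3 -m creep '[[0.02,[-0.0115,0,-0.002],[0,0.072,0]],[0.02,[-0.011,0,-0.002],[0,0.074,0]],[0.02,[-0.0106,0,-0.0015],[0,0.074,0]],[0.02,[-0.0105,0,-0.001],[0,0.074,0]]]'
python3 -m creep '[[0.02,[-0.0104,0,-0.001],[0,0.074,0]],[0.02,[-0.0103,0,-0.0005],[0,0.074,0]],[0.02,[-0.0102,0,0],[0,0.074,0]],[0.02,[-0.0102,0,0],[0,0.074,0]],[0.02,[0,0,0],[0,0,0]]]'
python3 w.py .005 .008 0 .201 .007
python3 - <<'E'
from h import *
a=snap('top','t3.png')['color'][150:300,150:300];b=snap('side','s3.png')['color'][100:250,310:460]
cv2.imwrite('pics/crop3.png',cv2.resize(np.hstack([a,b]),(800,400),interpolation=cv2.INTER_CUBIC)[:,:,::-1])
E
```

```text
time: 4.45
tool_pos: [0.4974, 0.1735, 0.2277]
tcp_rot: [[-0.955, -0.055, 0.291], [-0.052, 0.999, 0.018], [-0.292, 0.002, -0.957]]
force: [-0.3, -0.1, -2.9]
gripper_width: 0.32
gripper_force: 35.0
time: 5.08
tool_pos: [0.5385, 0.1756, 0.236]
tcp_rot: [[-0.999, -0.054, 0.002], [-0.054, 0.999, 0.001], [-0.002, 0.001, -1.0]]
force: [0.3, 0.0, -1.6]
gripper_width: 0.323
gripper_force: 35.0
5.075 [0.5385 0.1756 0.236 ] [ 0.31  0.24  1.74  0.    1.16 -1.31] [ 0.3  0.  -1.6]
[0.5366 0.1753 0.209 ] (array([ 0.0019, -0.0002,  0.027 ]), array([ 0.0011,  0.0025, -0.0005]))
```

View pics/crop3.png

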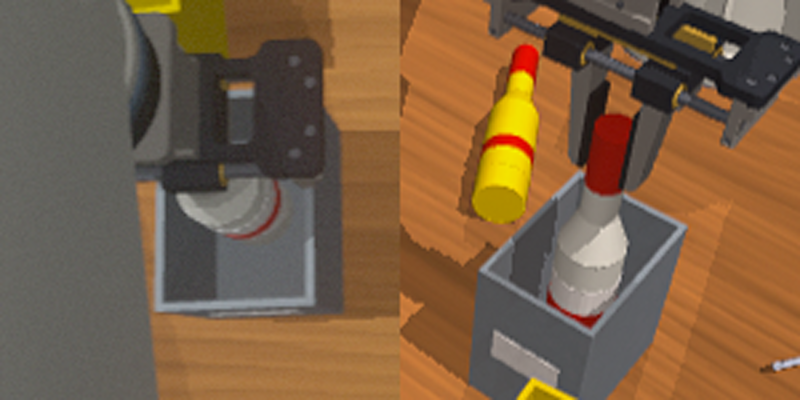

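The bottle is upright in the grip: in the side crop the cap is at (612,150) and the body is inside the bin. I'll lower it, then feel for the floor.

```bash
python3 -m creep '[[0.02,[0,0,0.012],[0,0,0]],[0.02,[0,0,0.012],[0,0,0]],[0.02,[0,0,0],[0,0,0]]]'
python3 -m creep '[[0.02,[0,0,0.002],[0,0,0]],[0.02,[0,0,0],[0,0,0]]]'
python3 -m creep '[[0.02,[0,0,0.0015],[0,0,0]],[0.02,[0,0,0],[0,0,0]]]'
python3 -m creep '[[0.02,[0,0,0.0015],[0,0,0]],[0.02,[0,0,0],[0,0,0]]]'
```

```text
time: 5.55
tool_pos: [0.536, 0.1753, 0.2114]
tcp_rot: [[-0.999, -0.055, 0.001], [-0.055, 0.999, 0.001], [-0.001, 0.001, -1.0]]
force: [0.2, -0.1, -2.7]
gripper_width: 0.321
gripper_force: 35.0
time: 5.8
tool_pos: [0.5373, 0.1756, 0.2109]
tcp_rot: [[-0.999, -0.054, 0.003], [-0.054, 0.999, 0.001], [-0.003, 0.001, -1.0]]
force: [0.3, -0.8, -1.4]
gripper_width: 0.316
gripper_force: 35.0
time: 6.05
tool_pos: [0.5373, 0.1756, 0.2093]
tcp_rot: [[-0.999, -0.054, 0.003], [-0.054, 0.999, 0.001], [-0.003, 0.001, -1.0]]
force: [0.8, 0.2, -2.0]
gripper_width: 0.316
gripper_force: 35.0
time: 6.3
tool_pos: [0.5372, 0.1756, 0.2077]
tcp_rot: [[-0.999, -0.054, 0.002], [-0.054, 0.999, 0.001], [-0.003, 0.001, -1.0]]
force: [0.3, -1.3, -2.4]
gripper_width: 0.32
gripper_force: 35.0
```

```bash
python3 -m creep '[[0.02,[0,0,0.001],[0,0,0]],[0.02,[0,0,0],[0,0,0]]]' |grep -E 'pos|force'
python3 -m creep '[[0.02,[0,0,0.001],[0,0,0]],[0.02,[0,0,0],[0,0,0]]]'|grep -E 'pos|force'
```

```text
tool_pos: [0.5372, 0.1756, 0.2067]
force: [1.0, -0.5, -2.6]
gripper_force: 35.0
tool_pos: [0.5377, 0.1757, 0.2066]
force: [-1.3, -0.3, 5.9]
gripper_force: 35.0
```

The wrist force rose to +5.9 N, so the bottle is on the floor. I'll release and back off straight up.

```bash
python3 -m creep '[[0.06,[0,0,0],[0,0,0]],[0.08,[0,0,0],[0,0,0]],[0.08,[0,0,0],[0,0,0]],[0.08,[0,0,0],[0,0,0]],[0.08,[0,0,0],[0,0,0]]]'
python3 -m creep '[[0.08,[0,0,-0.03],[0,0,0]],[0.08,[0,0,-0.05],[0,0,0]],[0.08,[0,0,-0.05],[0,0,0]],[0.08,[0,0,-0.02],[0,0,0]],[0.08,[0,0,0],[0,0,0]]]'
python3 - <<'E'
from h import *
a=snap('side','s4.png')['color'][70:250,190:460]
cv2.imwrite('pics/crop4.png',cv2.resize(a,None,fx=2.9,fy=2.9,interpolation=cv2.INTER_CUBIC)[:,:,::-1])
E
```

```text
time: 7.42
tool_pos: [0.5373, 0.1755, 0.2057]
tcp_rot: [[-0.999, -0.054, 0.003], [-0.054, 0.999, 0.001], [-0.003, 0.001, -1.0]]
force: [0.3, 0.3, 0.5]
gripper_width: 0.843
gripper_force: 0.0
time: 8.05
tool_pos: [0.5376, 0.1756, 0.3574]
tcp_rot: [[-0.999, -0.054, 0.006], [-0.054, 0.999, 0.002], [-0.006, 0.002, -1.0]]
force: [-0.6, -0.7, -0.4]
gripper_width: 0.872
gripper_force: 0.0
```

View pics/crop4.png

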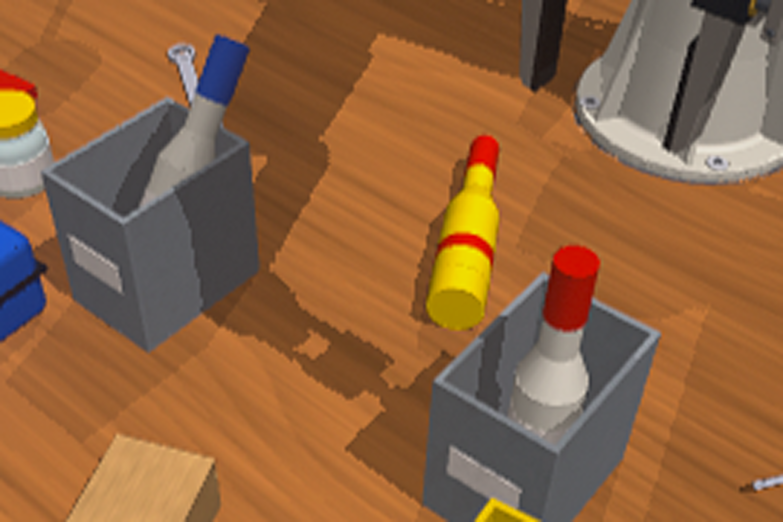

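The red-capped bottle stands upright in its bin, with its cap at (573,285) in the crop. The blue-capped bottle still leans, and the gripper is clear of everything.

```bash
python3 -c "
from bench import ctrl
print(ctrl.job_done())"
```

```text
the job is handed in; nothing more can be done
None
```

The red-capped bottle stands upright on the floor of its bin, the blue-capped bottle still leans as it was, the gripper is clear, and the job was handed in at about 8 s; no verdict came back.

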